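# Lock a fresh portion cup under the dry-food dispenser

## Task

Draw the bottom cup straight out of the upright magazine by its handle, so that the other two drop down and stay there. Lift it into the collar under the dry-food dispenser with the handle an eighth of a turn left of the front, turn the handle straight to the front, and let the lugs sink into their pockets so that the cup hangs locked. Do not knock the groceries or the scoop out of place.

Things in the scene. Friction and masses are not known exactly. Their poses are not given: they have to be found in the camera images.
- dispenser: Fixed dry-food dispenser. Origin on the table on the axis of its bayonet collar, z up, front -x, posts behind; +y is left for someone facing the front. Base plate 170 x 200 x 12 mm, from 65 before to 105 behind the axis; two posts 18 mm thick 60 mm behind and 75 mm either side; grey head above z 260; clear hopper, radius 52, up to z 472. Yaw varies.
- outlet (a point): Centre of the flat ceiling inside the collar, on its axis at z 260 mm. Collar: aluminium ring, bore radius 31, outer radius 48, underside at z 237. Three slots 27 degrees wide through its rim take the cup's lugs. A lug that misses them meets the underside. A cup's rim touches the ceiling when its underside is at z 210.
- handle_entry (a point): Where the grip point of the cup's handle is when the lugs are right under the slots and the underside at z 170 mm: 88 mm from the axis, 45 degrees to the left of the front (cup yaw = dispenser yaw - 45 degrees). From here straight up 40 mm to the ceiling.
- handle_locked (a point): Where the grip point is when locked: 88 mm straight out of the front (cup yaw = dispenser yaw), z 213 mm. To get here turn counter-clockwise seen from above, over a step 18 degrees wide (underside of cup at z 206 or more) to pockets 3 mm deeper, 27 degrees wide (underside 203). Lugs drop in within about 7 degrees of this; a stop is 7 degrees past it.
- magazine: Fixed upright shaft, 200 mm high, holding three identical cups stood one on another, handles out of the front (-x). Origin on the table under the cups' axis, z up; yaw varies. Grey base reaches 64 mm before the axis; floor 30 mm up. Inner side walls at 39 mm either side (5 mm thick), back wall at 31 mm. The cups have about 3 mm of play; walls and floor are slick.
- magazine_front (a point): Middle of the slot in the shaft's front, 30 mm before the axis, at z 84 mm: the lower end of two front strips (28 to 33 mm before the axis, 14 to 44 mm either side) that hold back all but the bottom cup. The others drop 50 mm once the bottom cup is drawn level and straight forward 165 mm, out from under the next handle, which tips up over it; moved sideways sooner it jams.
- cup_bottom: The cup to fit, lowest of three: steel, 56 mm across, 50 mm high, about 0.16 kg; black flat handle along its -x, 16 mm wide, 12 mm high (4 to 16 above the underside), reaching 27 to 102 mm from the axis. Origin: centre of underside, z up. Three lugs 8 mm wide, 40 to 46 mm up, reach 39 mm from the axis: over the handle (-x) and at 60 degrees either side of +x.
- cup_bottom_grip (a point): Centre of its handle's section, 88 mm from the cup's axis and 10 mm above its underside: the place to grip, across the handle. The handles of the other cups lie 50 and 100 mm above it, so reach in tilted about 45 degrees, from outside.
- cup_middle: Second cup of the stack, the same shape. Stays in the magazine; comes to stand on its floor.
- cup_top: Top cup of the stack, the same shape. Stays in the magazine, on the middle cup.
- oil_bottle: Bystander: bottle 68 mm in diameter, 240 mm high, between the magazine and the dispenser. Origin under its centre.
- jar: Bystander: jar 68 mm in diameter, 100 mm high. Origin under its centre.
- tin_a: Bystander: tin 74 mm in diameter, 80 mm high. Origin under its centre.
- tin_b: Bystander: tin 74 mm in diameter, 80 mm high. Origin under its centre.
- pasta_box: Bystander: upright carton 60 x 100 x 170 mm. Origin under its centre.
- tall_tin: Bystander: large tin 100 mm in diameter, 150 mm high. Origin under its centre.
- scoop: Bystander: small metal scoop lying down, 165 mm long, 35 mm high. Origin on its underside by the handle.
Things that resemble listed ones, but are neither listed nor needed, are in the scene too. Leave any green or orange look-alike of the magazine alone.

How it is judged (in metres and radians):
On the way, in this order (a step that is already met when the one before it is completed fails the run):
1. the bottom cup is out of the magazine and the other two have dropped down in it (horizontal distance between cup_bottom and magazine above 0.06 m and z of cup_middle in the frame of magazine below 0.036 m and z of cup_top in the frame of magazine below 0.087 m), for 0.2 s.
2. the cup's lugs are up through the slots of the collar, the handle still well to the left of the front (horizontal distance between cup_bottom and dispenser below 0.008 m and z of cup_bottom in the frame of dispenser above 0.2035 m and y of cup_bottom_grip in the frame of dispenser above 0.04 m), for 0.05 s.
At the end, for the whole second after the job is handed in: Cup hangs still and upright in the collar, within 6 mm of its axis, lugs in the pockets (underside 200 to 204.8 mm up), handle within 11 degrees of straight out of the front; the other two cups stand in the magazine, one place lower; no bystander has moved over 30 mm (horizontal distance between cup_bottom and dispenser below 0.006 m and z of cup_bottom in the frame of dispenser between 0.2 and 0.2048 m and angle between the x axis of cup_bottom and the x axis of dispenser, either way round below 0.19 rad and x of cup_bottom_grip in the frame of dispenser below -0.08 m and angle between cup_bottom's own z axis and vertical below 0.1 rad and linear speed of cup_bottom below 0.02 m/s and horizontal distance between each of cup_middle, cup_top and magazine below 0.025 m and z of cup_middle in the frame of magazine below 0.036 m and z of cup_top in the frame of magazine below 0.087 m); the robot touches nothing.
It fails at once if a bystander is knocked out of place (more than 30 mm) (distance of any of oil_bottle, jar, tin_a, tin_b, pasta_box, tall_tin, scoop from where it was at the start of the episode above 0.03 m).
It also fails if it takes over 48 s, if anything falls off the work surface, if the arm or the gripper's body presses on something with over 40 N, if the wrist force passes 120 N, or if a joint passes its speed limit or range.

## Robot

A 7-joint arm with a two-finger parallel gripper is mounted at the origin on the work surface. World frame = base frame: x ahead of the robot, y to its left, z up, the work surface at z = 0. Lengths are in m, angles in degrees, forces in N, time in s.
With the tool pointing down it reaches from about 0.4 to 0.85 m from the base axis. Payload 6.9 kg.
Tool frame: the origin (TCP) lies at the centre of the arm's flange, where the gripper is bolted on; the fingertips stand 173 mm ahead of it and the grasp point (between the pads) lies 155 mm ahead of it (manip.pinch_z is the distance from the TCP to the grasp point, in m); z points along the fingers, y is the line along which they close (so a half turn about z gives the same grasp; the last joint's range is limited). The gripper opens to 85 mm and grips with 20 to 120 N. Pads are 22 mm wide; open, the fingers measure 114 mm over their backs; the gripper's body (76 mm by 85 mm) begins 54 mm behind the grasp point. The pads swing forward as they close: fully open they stand 13 mm farther back than shut.
Start: joints at [-68.153, 29.078, -13.613, 85.955, 7.202, 65.827, -8.869], TCP at [0.17, 0.601, 0.405] pointing down, gripper open.
Joint ranges: [-176.47, 176.47], [-13.61, 117.27], [-81.72, 77.17], [0.22, 143.17], [-87.28, 267.28], [10, 112.55], [-165.47, 165.47]. Speed limits (degrees/s): [136.94, 136.94, 180, 180, 180, 180, 180].

## Interface

Orientations are given as [roll, pitch, yaw] about the fixed x, y, z axes, in that order (R = Rz(yaw) Ry(pitch) Rx(roll)).
In Python, from plant import status, vision, finish_job, manip gives the robot as it stands.
- The arm moves only by the tool send_rows, never from a script. Its argument "plan" is a list of rows, each a list of 3 entries, a list of its own where there are three numbers: the turn, a rotation vector about the world's x, y, z normalised to -1 to 1, where 1 is 0.1 rad, then the shift along the world's x, y, z normalised to -1 to 1, where 1 is 50 mm, then the closure in counts, from 0 (fully open) to 255 (shut). In form: [[[wx, wy, wz], [tx, ty, tz], fingers], ...]. A call has 1 to 20 rows; each row shifts and turns the commanded pose from where the row before left it; what a row does not reach is not made up. A row lasts 1/10 s, in which the tool goes at most 50 mm and 8.59 degrees, less where a joint would pass 70% of its speed; a pose out of reach is approached as far as the arm can. A call with a number of a shift or a turn outside -1 to 1 is refused whole. A call with a gripper value outside its range is refused whole. The fingers move at their own pace and stop on an object; the grip force is fixed at half the most. Time passes only in rows, so rows that do not move let the fingers close. It gives the time, the measured TCP pose, the force, the opening and the grip force at its end, in the units of the state.
- status.sense(): the state, without advancing time (a new reading comes with each control period).
- vision.capture(name): name is "scene" or "top" or "wrist"; returns (picture, depth): 384x512x3 uint8, red, green, blue; 384x512 float32, m along the optical axis (not along the pixel's ray), 0 where there is no reading.
- vision.get_calibration(name): a dict with "fx", "fy", "cx", "cy" (pixels), "cam_to_world" (4x4, takes a point from camera to world coordinates). Camera axes: x right, y down, z forward; pixel columns grow to the right and rows downward; lengths in m; the calibration is good to about 2 mm. A picture is of the moment at which its call begins: read the wrist's pose just before it. get_calibration takes no time and is no camera call; for the wrist camera it gives the pose at the moment of the call.
- finish_job(): hands the job in; it is judged then, once.
The state is a dict: "t": time; "joint_pos": joint angles; "qvel": joint speeds; "tau": joint torques, N m; "tcp_pos": TCP position; "tcp_rot": TCP orientation; "ft_force": force on the tool from outside, world axes, zero at the start; "torque": the same for the moment, N m; "opening": finger opening in m; "gripper_force": force on a finger pad.
Only numpy, scipy, OpenCV 4.12 (cv2) and the standard library are available. Lean on these libraries where they do the work, as an engineer would, in place of code of your own. Each camera call takes 0.05 s, during which the arm holds its last target. There are 200 camera calls.

## Working session

There is one attempt and no reset: what is moved stays moved. The work goes in short steps, Python scripts to look and compute and a tool call to move; the robot and the scene stay as the last step left them, time stands still between calls to the robot, and variables do not carry over. Pictures are saved under pics/ and viewed, at most 10 in all, crops included, and the job is handed in when it is done.

Besides the shell and the picture viewer there is one more tool, called after "Emit:" as name(argument=value, ...), one argument or row to a line, values as JSON. send_rows: Moves the arm, as the interface text tells. Scaled input: -1 to 1 covers 50 mm each way for a shift and 0.1 rad each way for a turn. Its arguments: {"type":"object","properties":{"plan":{"type":"array","items":{"type":"array"}}},"required":["plan"]}

```bash
ls; mkdir -p pics
cat > h.py <<'E'
import numpy as np, cv2
from plant import status, vision, manip
def cap(n):
    c=vision.get_calibration(n); p,d=vision.capture(n)
    return p,d,c
def pts(d,c):
    v,u=np.mgrid[0:d.shape[0],0:d.shape[1]]
    P=np.stack([(u-c['cx'])/c['fx']*d,(v-c['cy'])/c['fy']*d,d],-1)
    T=np.array(c['cam_to_world']); W=P@T[:3,:3].T+T[:3,3]; W[d==0]=np.nan
    return W
E
python3 - <<'E'
from h import *
print(status.sense(), manip.pinch_z)
for n in ('scene','top'):
    p,d,c=cap(n); np.savez(f'{n}0.npz',p=p,d=d,W=pts(d,c)); cv2.imwrite(f'pics/{n}0.png',cv2.resize(p[:,:,::-1],(800,600)))
    print(n,np.round(c['cam_to_world'],3).tolist(),c['fx'])
E
```

```text
pics
{'t': 0.0, 'joint_pos': array([-68.15255205,  29.12552389, -13.60896153,  86.00892121,
         7.20113599,  65.827789  ,  -8.86811023]), 'qvel': array([-0.01733304, -0.02507547,  0.0948437 ,  0.07796119, -0.01850973,
       -0.02996285, -0.02739563]), 'tau': array([-1.79365484e-04, -6.20601511e+01, -2.18710184e+00, -2.49655724e+01,
        1.25627432e-02,  1.17960401e-02,  2.71087788e-05]), 'tcp_pos': array([0.17021884, 0.60116805, 0.40382815]), 'tcp_rot': array([-1.79896487e+02,  1.32667803e-03,  1.64198998e+02]), 'ft_force': array([ 0.17824657, -0.04875686, -0.85655983]), 'torque': array([-0.02466149, -0.02322591, -0.02854545]), 'gripper_force': 0.0, 'opening': 0.08567749422159564} 0.1547
scene [[-0.499, 0.735, -0.459, 1.215], [0.867, 0.425, -0.261, 0.38], [0.003, -0.528, -0.849, 1.432], [0.0, 0.0, 0.0, 1.0]] 443.1317515467957
top [[0.024, -0.992, 0.121, 0.367], [-1.0, -0.025, -0.006, -0.035], [0.009, -0.12, -0.993, 1.269], [0.0, 0.0, 0.0, 1.0]] 372.10619571405573
```

View pics/scene0.png

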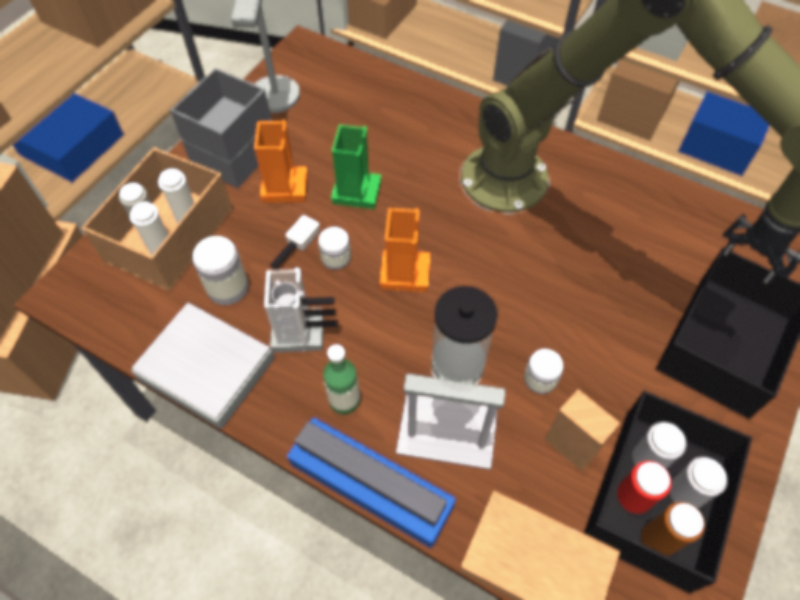

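View pics/top0.png

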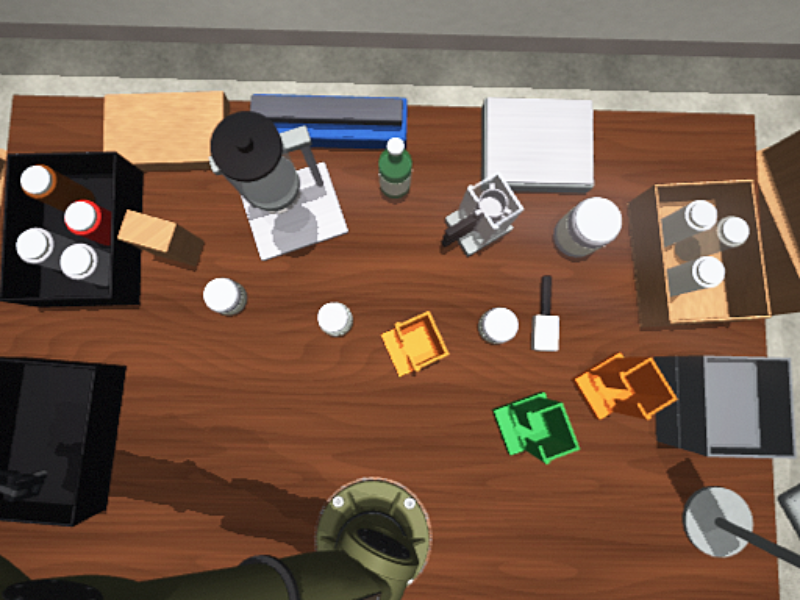

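The scene view shows the clear magazine at (290,310) with its handles to the right, the dispenser at (460,390) and the bottle between them at (342,380). In the top view the magazine is at (490,210), its handles pointing to (450,230), and the dispenser is at (290,200). Next I measure both with depth.

Run:
```python
from h import *
for n in ('top','scene'):
    z=np.load(n+'0.npz'); W=z['W']; p=z['p'].astype(int); X,Y,Z=W[...,0],W[...,1],W[...,2]
    sat=p.max(-1)-p.min(-1)
    def rect(m,name):
        q=W[m]; 
        if len(q)<10: print(n,name,len(q)); return
        r=cv2.minAreaRect(q[:,:2].astype(np.float32)*1000)
        print(n,name,len(q),'rect',np.round(r[0],1),np.round(r[1],1),round(r[2],1),'z',np.round(np.median(q[:,2]),4),'mean',np.round(q.mean(0),4))
    reg=lambda a,b,c,d:(X>a)&(X<b)&(Y>c)&(Y<d)
    # hopper top
    D=reg(.5,.95,0,.4)
    rect(D&(Z>.455)&(Z<.49),'hoptop')
    m=D&(Z>.006)&(Z<.018)&(sat<40)&(p.mean(-1)>110)
    m=cv2.morphologyEx(m.astype(np.uint8),cv2.MORPH_OPEN,np.ones((3,3)))>0
    rect(m,'base'); rect(D&(Z>.2)&(Z<.33)&(sat<50),'head')
    M=reg(.5,.85,-.40,-.1)
    rect(M&(Z>.194)&(Z<.206)&(sat<50),'magtop')
    rect(M&(Z>.02)&(Z<.035)&(sat<50)&(p.mean(-1)>90),'magfloor')
    dark=M&(p.max(-1)<70)
    for a,b in((.135,.165),(.085,.115),(.03,.06)): rect(dark&(Z>a)&(Z<b),'handle%.2f'%b)
    rect(reg(.55,.85,-.12,.12)&(Z>.2)&(Z<.26),'bottle')
    # objects
    m=((Z>.05)&(X>.25)&(X<.95)&(abs(Y)<.7)).astype(np.uint8)
    k,l,s,c=cv2.connectedComponentsWithStats(m)
    for i in range(1,k):
        if s[i,4]>150:
            q=W[l==i]; print(n,'obj',np.round(c[i],0),'lo',np.round(q.min(0),3),'hi',np.round(q.max(0),3))
```

```text
top hoptop 186 rect [673.5 190.2] [94.4 89.4] 84.8 z 0.4694 mean [0.6732 0.1879 0.4652]
top base 1885 rect [692.7 196.4] [170.3 199.8] 20.2 z 0.0124 mean [0.6745 0.1823 0.0124]
top head 634 rect [686.7 193.1] [126.5 180.3] 21.5 z 0.2818 mean [0.6933 0.1673 0.2771]
top magtop 201 rect [ 675.9 -218.9] [95.2 70.7] 33.8 z 0.2004 mean [ 0.6781 -0.2214  0.2   ]
top magfloor 273 rect [ 678.3 -268. ] [141.4 252.9] 4.2 z 0.0305 mean [ 0.6471 -0.2087  0.0302]
top handle0.17 49 rect [ 647.5 -187.9] [ 46.4 124.1] 42.5 z 0.1457 mean [ 0.64   -0.1657  0.1459]
top handle0.12 54 rect [ 636.3 -165.7] [13.2 73.8] 26.5 z 0.096 mean [ 0.6341 -0.1628  0.0957]
top handle0.06 99 rect [ 683.5 -288.7] [254.8 246. ] 66.9 z 0.0441 mean [ 0.7003 -0.2193  0.042 ]
top bottle 122 rect [760.  -26.5] [29.  28.9] 2.3 z 0.2397 mean [ 0.7573 -0.027   0.2348]
top obj [128. 111.] lo [ 0.467 -0.061  0.05 ] hi [0.947 0.7   0.475]
top obj [336. 101.] lo [ 0.613 -0.457  0.05 ] hi [ 0.947 -0.129  0.206]
top obj [437. 157.] lo [ 0.454 -0.7    0.05 ] hi [ 0.744 -0.547  0.197]
top obj [377. 144.] lo [ 0.604 -0.477  0.05 ] hi [ 0
[... 1725 characters left out ...]
ne obj [140. 170.] lo [ 0.609 -0.478  0.05 ] hi [ 0.705 -0.377  0.157]
scene obj [186. 195.] lo [ 0.612 -0.271  0.05 ] hi [ 0.73  -0.129  0.209]
scene obj [294. 227.] lo [0.62  0.125 0.05 ] hi [0.776 0.3   0.475]
scene obj [128. 230.] lo [ 0.751 -0.455  0.05 ] hi [ 0.949 -0.218  0.068]
scene obj [448. 234.] lo [0.251 0.542 0.05 ] hi [0.355 0.699 0.138]
scene obj [218. 242.] lo [ 0.725 -0.056  0.05 ] hi [0.794 0.009 0.246]
scene obj [349. 235.] lo [0.461 0.29  0.05 ] hi [0.534 0.364 0.088]
scene obj [373. 273.] lo [0.564 0.392 0.05 ] hi [0.647 0.503 0.179]
scene obj [400. 321.] lo [0.467 0.349 0.05 ] hi [0.944 0.7   0.175]
scene obj [238. 307.] lo [ 0.838 -0.048  0.05 ] hi [0.94  0.291 0.113]
```

```bash
cat >> h.py <<'E'
from scipy.spatial.transform import Rotation as Ro
def target(g,yaw,tilt=45,back=0):
    a=np.radians(yaw); t=np.radians(tilt)
    h=np.array([np.cos(a),np.sin(a),0]); d=h*np.cos(t)-np.array([0,0,np.sin(t)])
    out=[]
    for s in(1,-1):
        y=s*np.array([-np.sin(a),np.cos(a),0]); out.append(np.column_stack([np.cross(y,d),y,d]))
    return np.array(g)-(manip.pinch_z+back)*d, out
def togo(g,yaw,tilt=45,back=0):
    s=status.sense(); R0=Ro.from_euler('xyz',s['tcp_rot'],degrees=True)
    p,Rs=target(g,yaw,tilt,back)
    rv=min(((Ro.from_matrix(R)*R0.inv()).as_rotvec() for R in Rs),key=np.linalg.norm)
    print('tcp target',p.round(4),'shift units',((p-s['tcp_pos'])/.05).round(3),'turn units',(rv/.1).round(3))
def here():
    s=status.sense(); R=Ro.from_euler('xyz',s['tcp_rot'],degrees=True).as_matrix()
    d=R[:,2]; print('t',round(s['t'],2),'grasp',(s['tcp_pos']+manip.pinch_z*d).round(4),'head',np.degrees(np.arctan2(d[1],d[0])).round(2),'tilt',np.degrees(np.arcsin(-d[2])).round(2),'roll z of y',R[2,1].round(4),'F',s['ft_force'].round(1),'open',round(s['opening'],4),'q',s['joint_pos'].round(0))
E
python3 - <<'E'
from h import *
togo([.625,-.1415,.04],-57,45,.12)
E
```

```text
tcp target [0.5192 0.0214 0.2342] shift units [  6.98  -11.596  -3.393] turn units [-4.746 -6.463 -6.804]
```

Emit:
send_rows(
  plan=[
    [[-0.297,-0.404,-0.425],[0.436,-0.725,0],100],
    [[-0.297,-0.404,-0.425],[0.436,-0.725,0],100],
    [[-0.297,-0.404,-0.425],[0.436,-0.725,0],100],
    [[-0.297,-0.404,-0.425],[0.436,-0.725,0],100],
    [[-0.297,-0.404,-0.425],[0.436,-0.725,0],100],
    [[-0.297,-0.404,-0.425],[0.436,-0.725,0],100],
    [[-0.297,-0.404,-0.425],[0.436,-0.725,0],100],
    [[-0.297,-0.404,-0.425],[0.436,-0.725,0],100],
    [[-0.297,-0.404,-0.425],[0.436,-0.725,0],100],
    [[-0.297,-0.404,-0.425],[0.436,-0.725,0],100],
    [[-0.297,-0.404,-0.425],[0.436,-0.725,0],100],
    [[-0.297,-0.404,-0.425],[0.436,-0.725,0],100],
    [[-0.297,-0.404,-0.425],[0.436,-0.725,0],100],
    [[-0.297,-0.404,-0.425],[0.436,-0.725,0],100],
    [[-0.297,-0.404,-0.425],[0.436,-0.725,0],100],
    [[-0.297,-0.404,-0.425],[0.436,-0.725,0],100],
    [[0,0,0],[0,0,0],100],
  ],
)

```text
t: 1.8
tcp_pos: [0.5199, 0.0164, 0.4048]
tcp_rot: [-180.0, 45.3, 122.6]
ft_force: [-0.2, 0.1, 0.1]
opening: 0.0521
gripper_force: 0.0
```

Run:
```python
from h import *
here()
togo([.625,-.1415,.04],-57,45,.12)
p,d,c=cap('wrist'); np.savez('w1.npz',p=p,d=d,W=pts(d,c)); cv2.imwrite('pics/w1.png',p[:,:,::-1])
```

```text
t 1.8 grasp [ 0.579  -0.0762  0.2959] head -57.46 tilt 44.74 roll z of y -0.0006 F [-0.2  0.1  0.1] open 0.0521 q [-36.  20.  23. 114.  53.  46. -20.]
tcp target [0.5192 0.0214 0.2342] shift units [-0.014  0.1   -3.41 ] turn units [0.041 0.02  0.075]
```

View pics/w1.png

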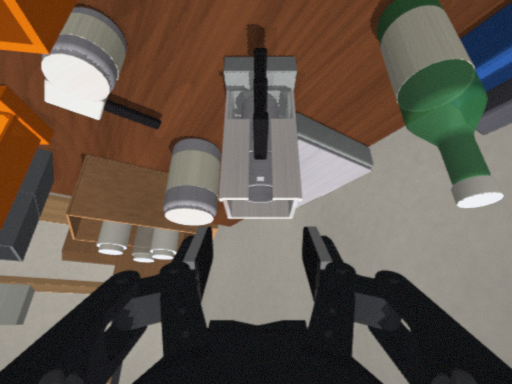

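The wrist view shows the magazine near (260,140) with the black handles along column 260, standing between the open fingers. Next I measure the magazine from this view.

Run:
```python
from h import *
z=np.load('w1.npz'); W=z['W']; p=z['p'].astype(int); X,Y,Z=[W[...,i] for i in range(3)]
sat=p.max(-1)-p.min(-1)
M=(np.hypot(X-.66,Y+.2)<.16)
def rect(m,n):
    q=W[m]; r=cv2.minAreaRect(q[:,:2].astype(np.float32)*1000); vx,vy,_,_=cv2.fitLine(q[:,:2].astype(np.float32),cv2.DIST_L2,0,.01,.01).ravel()
    print(n,len(q),np.round(r[0],1),np.round(r[1],1),round(r[2],1),'mean',q.mean(0).round(4),'line deg',np.degrees(np.arctan2(vy,vx)).round(1))
rect(M&(Z>.196)&(Z<.204)&(sat<50),'top')
m=M&(Z>.026)&(Z<.034)&(sat<50)&(p.mean(-1)>90); m=cv2.morphologyEx(m.astype(np.uint8),cv2.MORPH_OPEN,np.ones((3,3)))>0
rect(m,'base30')
for a in(.146,.096,.046): 
    m=M&(p.max(-1)<75)&(abs(Z-a)<.006)
    rect(m,'handle%.3f'%a)
```

```text
top 605 [ 675.2 -219.6] [96.  70.4] 33.0 mean [ 0.6734 -0.2171  0.1982] line deg 31.1
base30 1602 [ 665.1 -203.1] [97.4 94.2] 33.3 mean [ 0.6545 -0.1863  0.0289] line deg 31.4
handle0.146 604 [ 638.8 -163.2] [15.7 74.5] 32.9 mean [ 0.6353 -0.1579  0.1443] line deg -57.6
handle0.096 407 [ 639.4 -164.6] [15.8 78.7] 31.0 mean [ 0.6294 -0.1491  0.0944] line deg -59.4
handle0.046 344 [ 639.4 -165.3] [15.6 78.7] 30.9 mean [ 0.6273 -0.1456  0.0443] line deg -60.0
```

Run:
```python
from h import *
togo([.6262,-.1432,.041],-58,44,.06); togo([.6262,-.1432,.041],-58,44,0)
```

```text
tcp target [ 0.5444 -0.0122  0.1901] shift units [ 0.502 -0.623 -4.284] turn units [-0.13  -0.091 -0.139]
tcp target [ 0.5672 -0.0488  0.1485] shift units [ 0.959 -1.355 -5.118] turn units [-0.13  -0.091 -0.139]
```

Emit:
send_rows(
  plan=[
    [[-0.013,-0.009,-0.014],[0.05,-0.062,-0.428],100],
    [[-0.013,-0.009,-0.014],[0.05,-0.062,-0.428],100],
    [[-0.013,-0.009,-0.014],[0.05,-0.062,-0.428],100],
    [[-0.013,-0.009,-0.014],[0.05,-0.062,-0.428],100],
    [[-0.013,-0.009,-0.014],[0.05,-0.062,-0.428],100],
    [[-0.013,-0.009,-0.014],[0.05,-0.062,-0.428],100],
    [[-0.013,-0.009,-0.014],[0.05,-0.062,-0.428],100],
    [[-0.013,-0.009,-0.014],[0.05,-0.062,-0.428],100],
    [[-0.013,-0.009,-0.014],[0.05,-0.062,-0.428],100],
    [[-0.013,-0.009,-0.014],[0.05,-0.062,-0.428],100],
    [[0,0,0],[0,0,0],100],
  ],
)

```text
t: 2.95
tcp_pos: [0.5435, -0.0081, 0.1879]
tcp_rot: [-179.7, 45.8, 122.6]
ft_force: [-0.5, 0.6, 0.3]
opening: 0.0521
gripper_force: 0.0
```

Run:
```python
from h import *
here()
p,d,c=cap('wrist'); W=pts(d,c); cv2.imwrite('pics/w2.png',p[:,:,::-1])
p=p.astype(int);X,Y,Z=[W[...,i] for i in range(3)]
M=(np.hypot(X-.639,Y+.165)<.055)
for a in(.146,.096,.046): 
    q=W[M&(p.max(-1)<75)&(abs(Z-a)<.004)]
    if len(q)<20: print(a,len(q)); continue
    r=cv2.minAreaRect(q[:,:2].astype(np.float32)*1000); print(a,len(q),np.round(r,1) if 0 else r, q.mean(0))
togo([.6262,-.1432,.041],-58,44,0)
```

```text
t 2.95 grasp [ 0.6027 -0.1019  0.08  ] head -57.75 tilt 44.21 roll z of y -0.0032 F [-0.5  0.6  0.3] open 0.0521 q [-37.  46.  34. 123.  89.  20. -68.]
0.146 0
0.096 243 ((635.6943359375, -158.53868103027344), (14.279731750488281, 64.56781005859375), 33.363075256347656) [ 0.62759294 -0.14629015  0.0939397 ]
0.046 553 ((637.6034545898438, -162.3125762939453), (14.97244930267334, 71.88172149658203), 33.04991149902344) [ 0.63312979 -0.1550761   0.04437082]
tcp target [ 0.5672 -0.0488  0.1485] shift units [ 0.471 -0.804 -0.821] turn units [-0.006 -0.029 -0.067]
```

View pics/w2.png

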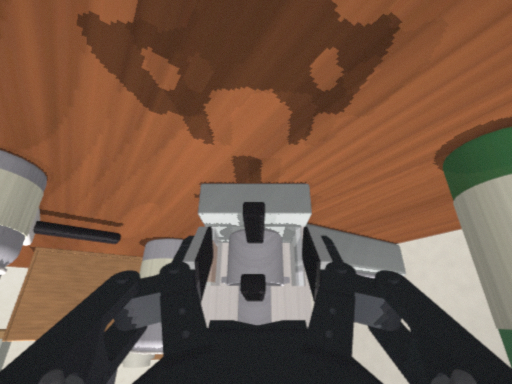

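The view looks down between the fingers: both handle tips, at (254,222) and (253,287), sit centred in the 52 mm gap. I'll go in and close.

Emit:
send_rows(
  plan=[
    [[0,0,-0.01],[0.091,-0.158,-0.164],100],
    [[0,0,-0.01],[0.091,-0.158,-0.164],100],
    [[0,0,-0.01],[0.091,-0.158,-0.164],100],
    [[0,0,-0.01],[0.091,-0.158,-0.164],100],
    [[0,0,-0.01],[0.091,-0.158,-0.164],100],
    [[0,0,0],[0,0,0],100],
    [[0,0,0],[0,0,0],100],
  ],
)

```text
t: 3.7
tcp_pos: [0.5668, -0.0488, 0.1507]
tcp_rot: [179.8, 45.9, 121.8]
ft_force: [-0.6, -0.6, 1.1]
opening: 0.0521
gripper_force: 0.0
```

Run:
```python
from h import *
here()
p,d,c=cap('wrist'); W=pts(d,c); cv2.imwrite('pics/w3.png',p[:,:,::-1])
togo([.6250,-.1425,.041],-57.5,44,0)
```

```text
t 3.7 grasp [ 0.6259 -0.143   0.0431] head -57.89 tilt 44.06 roll z of y 0.0023 F [-0.6 -0.6  1.1] open 0.0521 q [-29.  50.  30. 122. 104.  20. -82.]
tcp target [ 0.5652 -0.0486  0.1485] shift units [-0.032 -0.001 -0.043] turn units [-0.023  0.015  0.086]
```

View pics/w3.png

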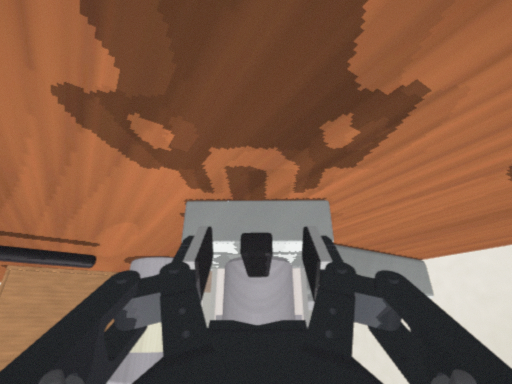

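The bottom handle tip at (257,255) is centred between the pads. A small correction, then close.

Emit:
send_rows(
  plan=[
    [[-0.02,0.015,0.08],[-0.03,0,-0.045],100],
    [[0,0,0],[0,0,0],255],
    [[0,0,0],[0,0,0],255],
    [[0,0,0],[0,0,0],255],
    [[0,0,0],[0,0,0],255],
    [[0,0,0],[0,0,0],255],
    [[0,0,0],[0,0,0],255],
    [[0,0,0],[0,0,0],255],
    [[0,0,0],[0,0,0],255],
  ],
)

```text
t: 4.65
tcp_pos: [0.5654, -0.0491, 0.1475]
tcp_rot: [-179.9, 46.0, 122.5]
ft_force: [-1.5, 1.0, 2.3]
opening: 0.0147
gripper_force: 60.4
```

Run:
```python
from h import *
here(); print(status.sense()['gripper_force'])
```

```text
t 4.65 grasp [ 0.625 -0.143  0.04 ] head -57.6 tilt 44.01 roll z of y -0.001 F [-1.5  1.   2.3] open 0.0147 q [-29.  50.  30. 122. 106.  21. -83.]
60.350714921951294
```

Emit:
send_rows(
  plan=[
    [[0,0,0],[-0.055,0.084,0],255],
    [[0,0,0],[-0.087,0.134,0],255],
    [[0,0,0],[-0.087,0.134,0],255],
    [[0,0,0],[-0.087,0.134,0],255],
    [[0,0,0],[-0.087,0.134,0],255],
    [[0,0,0],[-0.087,0.134,0],255],
    [[0,0,0],[-0.087,0.134,0],255],
  ],
)

```text
t: 5.35
tcp_pos: [0.5361, -0.0041, 0.1475]
tcp_rot: [-179.9, 46.0, 122.5]
ft_force: [0.7, -1.7, 1.3]
opening: 0.0149
gripper_force: 59.9
```

Run:
```python
from h import *
here()
```

```text
t 5.35 grasp [ 0.5957 -0.098   0.04  ] head -57.61 tilt 44.01 roll z of y -0.0011 F [ 0.7 -1.7  1.3] open 0.0149 q [-35.  50.  29. 125. 101.  22. -84.]
```

Emit:
send_rows(
  plan=[
    [[0,0,0],[-0.087,0.134,0],255],
    [[0,0,0],[-0.087,0.134,0],255],
    [[0,0,0],[-0.087,0.134,0],255],
    [[0,0,0],[-0.087,0.134,0],255],
    [[0,0,0],[-0.087,0.134,0],255],
    [[0,0,0],[-0.087,0.134,0],255],
    [[0,0,0],[-0.087,0.134,0],255],
    [[0,0,0],[-0.087,0.134,0],255],
    [[0,0,0],[0,0,0],255],
  ],
)

```text
t: 6.25
tcp_pos: [0.501, 0.0503, 0.147]
tcp_rot: [-179.9, 45.9, 122.6]
ft_force: [-0.8, -0.1, -2.5]
opening: 0.015
gripper_force: 59.9
```

Run:
```python
from h import *
here()
p,d,c=cap('scene'); cv2.imwrite('pics/s2.png',cv2.resize(p[140:300,150:400,::-1],(800,512),interpolation=cv2.INTER_CUBIC))
```

```text
t 6.25 grasp [ 0.5607 -0.0434  0.0393] head -57.54 tilt 44.11 roll z of y -0.0016 F [-0.8 -0.1 -2.5] open 0.015 q [-42.  49.  29. 128.  92.  24. -82.]
```

View pics/s2.png

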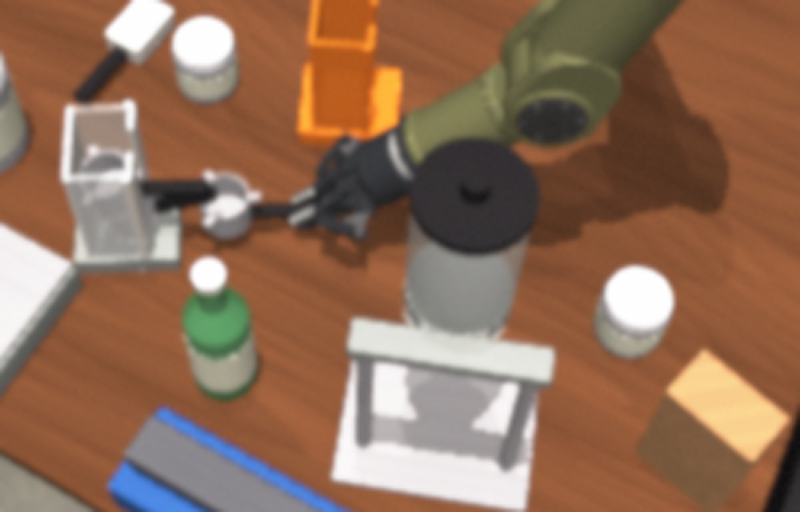

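The cup is nearly clear at (228,200), with the middle handle still resting on it. Before the last 57 mm I check the arm's clearance to the jar, which the hopper hides from this camera.

Run:
```python
from h import *
sh=np.array([-.545,.839,0])*.057
for n in('scene','top'):
    p,d,c=cap(n); W=pts(d,c); p=p.astype(int)
    arm=(W[...,2]>.03)&(((p[...,1]-p[...,2]>15)&(p[...,1]>=p[...,0]-12))|(p.max(-1)<75))
    q=W[arm]; q=q[(q[:,0]>.3)&(q[:,0]<.58)&(q[:,1]>-.06)&(q[:,1]<.3)]
    q2=q+sh; r=np.hypot(q2[:,0]-.453,q2[:,1]-.09); 
    for lim in(.04,.06): 
        k=q2[r<lim]; print(n,lim,len(k), k[np.argsort(k[:,2])[:4]].round(3).tolist() if len(k) else '')
    k=q2[q2[:,2]<.13]; print('low',k[np.argsort(np.hypot(k[:,0]-.453,k[:,1]-.09))[:3]].round(3).tolist())
    m=W[(W[...,2]>.08)&(W[...,2]<.11)&(np.hypot(W[...,0]-.453,W[...,1]-.09)<.05)]; print('jar',len(m),m.mean(0) if len(m) else '')
```

```text
scene 0.04 156 [[0.481, 0.061, 0.161], [0.48, 0.065, 0.164], [0.49, 0.082, 0.166], [0.487, 0.072, 0.166]]
scene 0.06 457 [[0.492, 0.045, 0.104], [0.481, 0.038, 0.104], [0.506, 0.1, 0.105], [0.475, 0.035, 0.105]]
low [[0.5, 0.112, 0.121], [0.504, 0.106, 0.114], [0.503, 0.11, 0.122]]
jar 0 
top 0.04 486 [[0.455, 0.055, 0.119], [0.451, 0.061, 0.124], [0.457, 0.051, 0.127], [0.456, 0.054, 0.132]]
top 0.06 919 [[0.463, 0.043, 0.1], [0.463, 0.04, 0.1], [0.46, 0.04, 0.1], [0.46, 0.036, 0.101]]
low [[0.451, 0.061, 0.124], [0.455, 0.055, 0.119], [0.457, 0.051, 0.127]]
jar 95 [0.43767478 0.0817338  0.09928302]
```

The hand at this tilt would meet the jar at (0.453, 0.09) during the rest of the pull. The cup body is already out of the shaft and round, so I'll turn the cup about its own axis 20° clockwise, swinging the hand away from the jar. Then I'll finish the pull.

```bash
cat >> h.py <<'E'
def arc(C,deg,n,dz=0.,tcp=None):
    p=np.array(status.sense()['tcp_pos'] if tcp is None else tcp)[:2]; r=p-C
    P=[C+Ro.from_euler('z',deg*i/n,degrees=True).as_matrix()[:2,:2]@r for i in range(n+1)]
    print('turn/row',round(np.radians(deg)/n/.1,4)); print((np.diff(P,axis=0)/.05).round(3).tolist())
E
python3 - <<'E'
from h import *
here(); arc(np.array([.610,-.119]),-20,7)
E
```

```text
t 6.4 grasp [ 0.5613 -0.0451  0.0399] head -57.61 tilt 44.02 roll z of y -0.0011 F [-0.3  1.  -2.5] open 0.0151 q [-42.  49.  29. 128.  92.  24. -82.]
turn/row -0.4987
[[0.17, 0.104], [0.175, 0.095], [0.18, 0.086], [0.184, 0.077], [0.187, 0.068], [0.19, 0.059], [0.193, 0.049]]
```

Emit:
send_rows(
  plan=[
    [[0,0,-0.5],[0.17,0.104,0],255],
    [[0,0,-0.5],[0.175,0.095,0],255],
    [[0,0,-0.5],[0.18,0.086,0],255],
    [[0,0,-0.5],[0.184,0.077,0],255],
    [[0,0,-0.5],[0.187,0.068,0],255],
    [[0,0,-0.5],[0.19,0.059,0],255],
    [[0,0,-0.5],[0.193,0.049,0],255],
    [[0,0,0],[0,0,0],255],
  ],
)

```text
t: 7.2
tcp_pos: [0.5669, 0.0753, 0.1475]
tcp_rot: [179.9, 46.0, 102.2]
ft_force: [-0.5, 0.5, -2.0]
opening: 0.0147
gripper_force: 59.9
```

Run:
```python
from h import *
here()
```

```text
t 7.2 grasp [ 0.5906 -0.0333  0.04  ] head -77.69 tilt 44.03 roll z of y 0.0008 F [-0.5  0.5 -2. ] open 0.0147 q [-36.  50.  20. 110.  49.  42. -52.]
```

Low forces. Now finish the pull along the magazine's front direction: 52 mm.

Emit:
send_rows(
  plan=[
    [[0,0,0],[-0.087,0.134,0],255],
    [[0,0,0],[-0.087,0.134,0],255],
    [[0,0,0],[-0.087,0.134,0],255],
    [[0,0,0],[-0.087,0.134,0],255],
    [[0,0,0],[-0.087,0.134,0],255],
    [[0,0,0],[-0.087,0.134,0],255],
    [[0,0,0],[-0.055,0.084,0],255],
    [[0,0,0],[0,0,0],255],
    [[0,0,0],[0,0,0],255],
  ],
)

```text
t: 8.1
tcp_pos: [0.5368, 0.1201, 0.1475]
tcp_rot: [-179.9, 46.0, 102.5]
ft_force: [0.5, -0.1, -1.7]
opening: 0.0148
gripper_force: 59.9
```

Run:
```python
from h import *
here()
p,d,c=cap('scene'); W=pts(d,c); cv2.imwrite('pics/s3.png',cv2.resize(p[140:300,150:400,::-1],(800,512),interpolation=cv2.INTER_CUBIC))
M=(np.hypot(W[...,0]-.637,W[...,1]+.162)<.05)&(p.max(-1)<75)
h=np.histogram(W[...,2][M],bins=np.arange(.02,.17,.01)); print(h[0])
p,d,c=cap('top'); W=pts(d,c); q=W[(np.hypot(W[...,0]-.453,W[...,1]-.09)<.05)&(W[...,2]>.08)&(W[...,2]<.11)]; print('jar',len(q),q.min(0) if len(q) else '',q.max(0) if len(q) else '')
```

```text
t 8.1 grasp [0.5606 0.0113 0.0401] head -77.66 tilt 44.0 roll z of y -0.001 F [ 0.5 -0.1 -1.7] open 0.0148 q [-40.  50.  19. 111.  46.  44. -55.]
[ 0  9 66  6  0  0 12 58  1  0  0  0  0  0  0]
jar 292 [0.423189   0.05580646 0.08370605] [0.4941631  0.1202145  0.10656071]
```

View pics/s3.png

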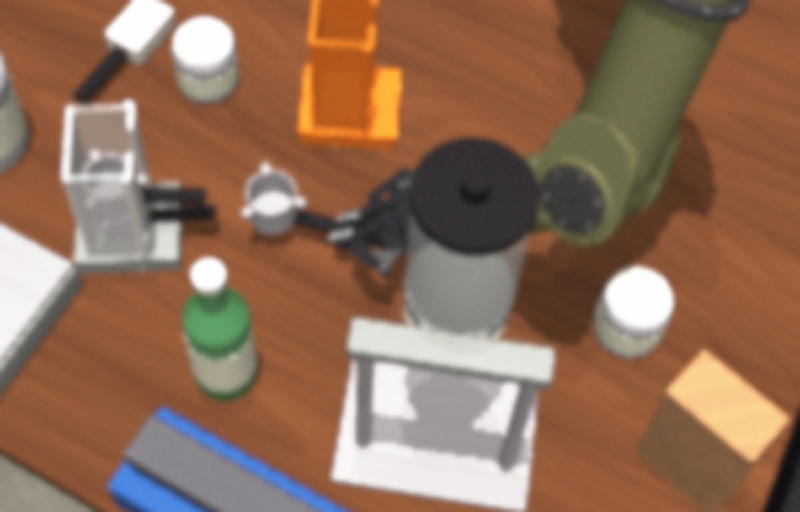

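Handle heights show that both upper cups dropped to about z 0.046 and 0.096, and the jar is untouched. Next I lift 130 mm and measure the cup in the grip.

Emit:
send_rows(
  plan=[
    [[0,0,0],[0,0,0.2],255],
    [[0,0,0],[0,0,0.3],255],
    [[0,0,0],[0,0,0.35],255],
    [[0,0,0],[0,0,0.35],255],
    [[0,0,0],[0,0,0.35],255],
    [[0,0,0],[0,0,0.35],255],
    [[0,0,0],[0,0,0.35],255],
    [[0,0,0],[0,0,0.25],255],
    [[0,0,0],[0,0,0.1],255],
    [[0,0,0],[0,0,0],255],
    [[0,0,0],[0,0,0],255],
  ],
)

```text
t: 9.3
tcp_pos: [0.5365, 0.1202, 0.277]
tcp_rot: [-179.9, 46.0, 102.5]
ft_force: [-0.2, -0.6, -2.0]
opening: 0.0149
gripper_force: 59.9
```

Run:
```python
from h import *
here()
for n in('scene','top','wrist'):
    p,d,c=cap(n); W=pts(d,c); np.savez(n+'4.npz',p=p,d=d,W=W)
    p=p.astype(int); sat=p.max(-1)-p.min(-1)
    M=(np.hypot(W[...,0]-.580,W[...,1]+.077)<.05)&(W[...,2]>.14)&(W[...,2]<.24)&(p.mean(-1)>75)
    q=W[M]; print(n,len(q))
    if len(q)<20: continue
    print(np.histogram(q[:,2],np.arange(.15,.24,.01))[0])
    t=q[q[:,2]>np.percentile(q[:,2],97)-.006]; (cx,cy),r=cv2.minEnclosingCircle(t[:,:2].astype(np.float32)); print('rim',len(t),cx,cy,r,'z',np.median(t[:,2]), 'plane',np.linalg.lstsq(np.c_[t[:,:2]-[.58,-.077],np.ones(len(t))],t[:,2],rcond=None)[0])
p=np.load('wrist4.npz')['p']; cv2.imwrite('pics/w4.png',p[:,:,::-1])
```

```text
t 9.3 grasp [0.5602 0.0115 0.1695] head -77.71 tilt 44.03 roll z of y -0.0018 F [-0.2 -0.6 -2. ] open 0.0149 q [-40.  37.  17. 108.  42.  57. -43.]
scene 334
[ 1 78 46 48 54 90 17  0]
rim 74 0.5796805620193481 -0.07444499433040619 0.03799926117062569 z 0.2074979995932421 plane [ 0.00763351 -0.005534    0.20804151]
top 315
[  1 170  16   4  17  90  17   0]
rim 74 0.5814407467842102 -0.07669701427221298 0.0383300706744194 z 0.20844549002826807 plane [ 0.00841587 -0.00906603  0.20873473]
wrist 1610
[  0  19 344 569 648  30   0   0]
rim 430 0.5743765830993652 -0.051642172038555145 0.014793534763157368 z 0.1973178960290219 plane [-0.04499509  0.1829781   0.1918164 ]
```

View pics/w4.png

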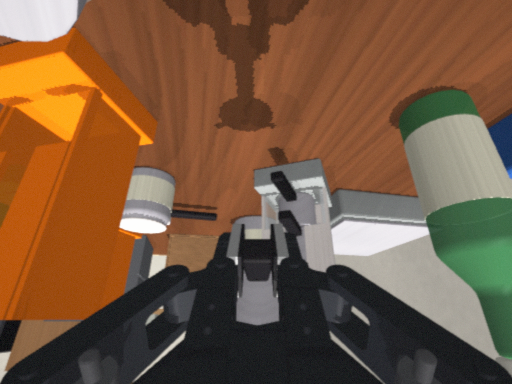

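The cup hangs level with its rim at z 0.208, on axis (0.580, -0.0757). Next I work out the path to below the collar.

```bash
cat >> h.py <<'E'
OFF=np.array([.0894,.0008])   # cup axis from grasp point along heading, left
UND=-.0105                    # cup underside below grasp point
def cup():
    s=status.sense(); R=Ro.from_euler('xyz',s['tcp_rot'],degrees=True).as_matrix(); d=R[:,2]
    g=s['tcp_pos']+manip.pinch_z*d; h=d[:2]/np.linalg.norm(d[:2]); l=np.array([-h[1],h[0]])
    C=g[:2]+OFF[0]*h+OFF[1]*l
    return C,np.degrees(np.arctan2(h[1],h[0])),g[2]+UND,s['tcp_pos']
def path(C1,yaw1,z1,n):
    C,y,z,p=cup(); r=p[:2]-C; C1=np.array(C1)
    print('cup',C.round(4),'yaw',round(y,2),'und',round(z,4),'F',status.sense()['ft_force'].round(1))
    P=[]
    for i in range(n+1):
        k=i/n; Q=Ro.from_euler('z',(yaw1-y)*k,degrees=True).as_matrix()[:2,:2]
        P.append([*(C+(C1-C)*k+Q@r),(z1-z)*k])
    print('turn/row',round(np.radians(yaw1-y)/n/.1,4),(np.diff(P,axis=0)/.05).round(3).tolist())
DC=[.6738,.1902]; DY=20.2
E
python3 - <<'E'
from h import *
path(DC,DY-45,.172,17)
E
```

```text
cup [ 0.5799 -0.0757] yaw -77.74 und 0.1587 F [ 0.2 -0.4 -2. ]
turn/row 0.5435 [[-0.101, 0.26, 0.016], [-0.098, 0.249, 0.016], [-0.094, 0.237, 0.016], [-0.09, 0.226, 0.016], [-0.085, 0.216, 0.016], [-0.079, 0.205, 0.016], [-0.073, 0.195, 0.016], [-0.066, 0.185, 0.016], [-0.059, 0.176, 0.016], [-0.052, 0.167, 0.016], [-0.043, 0.158, 0.016], [-0.035, 0.15, 0.016], [-0.026, 0.142, 0.016], [-0.016, 0.135, 0.016], [-0.006, 0.129, 0.016], [0.004, 0.123, 0.016], [0.014, 0.117, 0.016]]
```

Emit:
send_rows(
  plan=[
    [[0,0,0.543],[-0.101,0.26,0.016],255],
    [[0,0,0.543],[-0.098,0.249,0.016],255],
    [[0,0,0.543],[-0.094,0.237,0.016],255],
    [[0,0,0.543],[-0.09,0.226,0.016],255],
    [[0,0,0.543],[-0.085,0.216,0.016],255],
    [[0,0,0.543],[-0.079,0.205,0.016],255],
    [[0,0,0.543],[-0.073,0.195,0.016],255],
    [[0,0,0.543],[-0.066,0.185,0.016],255],
    [[0,0,0.543],[-0.059,0.176,0.016],255],
    [[0,0,0.543],[-0.052,0.167,0.016],255],
    [[0,0,0.543],[-0.043,0.158,0.016],255],
    [[0,0,0.543],[-0.035,0.15,0.016],255],
    [[0,0,0.543],[-0.026,0.142,0.016],255],
    [[0,0,0.543],[-0.016,0.135,0.016],255],
    [[0,0,0.543],[-0.006,0.129,0.016],255],
    [[0,0,0.543],[0.004,0.123,0.016],255],
    [[0,0,0.543],[0.014,0.117,0.016],255],
    [[0,0,0],[0,0,0],255],
    [[0,0,0],[0,0,0],255],
  ],
)

```text
t: 11.35
tcp_pos: [0.4912, 0.2735, 0.2911]
tcp_rot: [-179.9, 46.0, 155.3]
ft_force: [-0.4, 0.2, -2.1]
opening: 0.0151
gripper_force: 59.9
```

Run:
```python
from h import *
here(); path(DC,DY-45,.172,1)
p,d,c=cap('wrist'); np.savez('w5.npz',p=p,d=d,W=pts(d,c))
a=p[:,:,::-1]
p,d,c=cap('scene'); np.savez('s5.npz',p=p,d=d,W=pts(d,c)); b=cv2.resize(p[170:300,210:340,::-1],(384,384),interpolation=cv2.INTER_CUBIC)
cv2.imwrite('pics/w5.png',np.hstack([a[:,:416],b]))
```

```text
t 11.35 grasp [0.5922 0.2267 0.1836] head -24.84 tilt 44.01 roll z of y -0.0015 F [-0.4  0.2 -2.1] open 0.0151 q [-53.  31.  13. 118.  74.  37. -42.]
cup [0.6737 0.1899] yaw -24.84 und 0.1731 F [-0.4  0.2 -2.1]
turn/row 0.0066 [[0.001, 0.003, -0.021]]
```

View pics/w5.png

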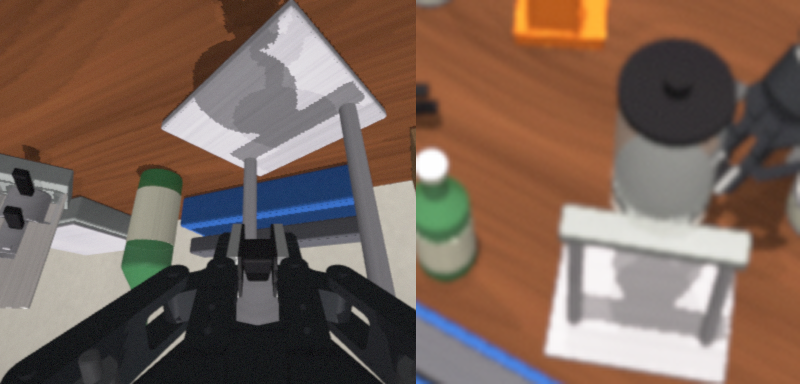

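The wrist view shows the dispenser's base plate, with corners near (295,0), (385,115), (258,170) and (163,125). I use it to check the collar axis in the arm's own frame.

Run:
```python
from h import *
z=np.load('w5.npz'); W=z['W']; p=z['p'].astype(int); sat=p.max(-1)-p.min(-1)
m=(abs(W[...,2]-.012)<.008)&(sat<35)&(p.mean(-1)>90)&(np.hypot(W[...,0]-.69,W[...,1]-.196)<.15)
m=cv2.morphologyEx(m.astype(np.uint8),cv2.MORPH_OPEN,np.ones((3,3)))>0
q=W[m]; r=cv2.minAreaRect(q[:,:2].astype(np.float32)*1000); print(len(q),r,q[:,2].mean())
a=np.radians(DY); X=np.array([np.cos(a),np.sin(a)]); Y=np.array([-X[1],X[0]])
u=(q[:,:2]-DC)@X; v=(q[:,:2]-DC)@Y; print('x',np.percentile(u,[.5,99.5]),'y',np.percentile(v,[.5,99.5]),'expect -65 105 -100 100')
g=(W[...,2]>.05)&(W[...,2]<.16)&(sat<35)
for s in(-1,1):
    k=W[g]; uu=(k[:,:2]-DC)@X; vv=(k[:,:2]-DC)@Y; w=(abs(uu-.06)<.03)&(abs(vv-s*.075)<.03); print('post',s,w.sum(),np.median(uu[w]),np.median(vv[w]), np.percentile(vv[w],[3,97]))
```

```text
19514 ((692.0331420898438, 196.35215759277344), (169.90899658203125, 200.5262908935547), 20.55315589904785) 0.010680966709763397
x [-0.06541823  0.10076974] y [-0.09662077  0.09907035] expect -65 105 -100 100
post -1 721 0.054197063831245625 -0.06913661489167243 [-0.07874395 -0.06637986]
post 1 2383 0.05208065368195296 0.07754556025538098 [0.06769558 0.08310924]
```

Emit:
send_rows(
  plan=[
    [[0,0,0],[0,0,0.08],255],
    [[0,0,0],[0,0,0.08],255],
    [[0,0,0],[0,0,0.08],255],
    [[0,0,0],[0,0,0.06],255],
    [[0,0,0],[0,0,0.06],255],
    [[0,0,0],[0,0,0.06],255],
    [[0,0,0],[0,0,0.06],255],
    [[0,0,0],[0,0,0],255],
  ],
)

```text
t: 12.25
tcp_pos: [0.4916, 0.2737, 0.3155]
tcp_rot: [-180.0, 46.0, 155.3]
ft_force: [0.5, -0.1, -2.5]
opening: 0.0147
gripper_force: 59.9
```

Run:
```python
from h import *
path(DC,DY-45,.2085,1); print(status.sense()['torque'].round(2))
```

```text
cup [0.6742 0.1904] yaw -24.76 und 0.1975 F [ 0.5 -0.1 -2.5]
turn/row -0.0074 [[-0.006, -0.0, 0.219]]
[ 0.48  1.02 -0.05]
```

Emit:
send_rows(
  plan=[
    [[0,0,0],[-0.003,0,0.05],255],
    [[0,0,0],[-0.003,0,0.05],255],
    [[0,0,0],[0,0,0.05],255],
    [[0,0,0],[0,0,0.05],255],
    [[0,0,0],[0,0,0.02],255],
    [[0,0,0],[0,0,0],255],
    [[0,0,0],[0,0,0],255],
  ],
)

```text
t: 12.95
tcp_pos: [0.4912, 0.2737, 0.326]
tcp_rot: [-179.9, 46.0, 155.3]
ft_force: [-0.1, 0.2, -2.3]
opening: 0.0149
gripper_force: 59.9
```

Run:
```python
from h import *
path(DC,DY,.2085,16); print(status.sense()['torque'].round(2))
```

```text
cup [0.6737 0.1903] yaw -24.79 und 0.208 F [-0.1  0.2 -2.3]
turn/row 0.4907 [[-0.077, -0.181, 0.001], [-0.068, -0.185, 0.001], [-0.059, -0.188, 0.001], [-0.05, -0.191, 0.001], [-0.04, -0.193, 0.001], [-0.031, -0.195, 0.001], [-0.021, -0.196, 0.001], [-0.012, -0.197, 0.001], [-0.002, -0.197, 0.001], [0.008, -0.197, 0.001], [0.017, -0.196, 0.001], [0.027, -0.195, 0.001], [0.036, -0.194, 0.001], [0.046, -0.192, 0.001], [0.055, -0.189, 0.001], [0.064, -0.186, 0.001]]
[ 0.5   1.03 -0.03]
```

Lugs are up with no contact force. Now the turn, first half.

Emit:
send_rows(
  plan=[
    [[0,0,0.49],[-0.077,-0.181,0.01],255],
    [[0,0,0.49],[-0.068,-0.185,0],255],
    [[0,0,0.49],[-0.059,-0.188,0],255],
    [[0,0,0.49],[-0.05,-0.191,0],255],
    [[0,0,0.49],[-0.04,-0.193,0],255],
    [[0,0,0.49],[-0.031,-0.195,0],255],
    [[0,0,0.49],[-0.021,-0.196,0],255],
    [[0,0,0.49],[-0.012,-0.197,0],255],
    [[0,0,0],[0,0,0],255],
  ],
)

```text
t: 13.85
tcp_pos: [0.4731, 0.1955, 0.3265]
tcp_rot: [-179.8, 46.0, 177.8]
ft_force: [0.9, -0.4, -1.5]
opening: 0.0146
gripper_force: 59.9
```

Run:
```python
from h import *
path(DC,DY,.2085,8); print(status.sense()['torque'].round(2))
```

```text
cup [0.6736 0.1876] yaw -2.47 und 0.2084 F [ 0.9 -0.4 -1.5]
turn/row 0.4946 [[-0.002, -0.192, 0.0], [0.008, -0.192, 0.0], [0.017, -0.191, 0.0], [0.027, -0.19, 0.0], [0.037, -0.189, 0.0], [0.046, -0.187, 0.0], [0.056, -0.184, 0.0], [0.065, -0.181, 0.0]]
[ 0.    1.15 -0.01]
```

Emit:
send_rows(
  plan=[
    [[0,0,0.495],[-0.002,-0.192,0],255],
    [[0,0,0.495],[0.008,-0.192,0],255],
    [[0,0,0.495],[0.017,-0.191,0],255],
    [[0,0,0.495],[0.027,-0.19,0],255],
    [[0,0,0.495],[0.037,-0.189,0],255],
    [[0,0,0.495],[0.046,-0.187,0],255],
    [[0,0,0.495],[0.056,-0.184,0],255],
    [[0,0,0.495],[0.065,-0.181,0],255],
    [[0,0,0],[0,0,0],255],
    [[0,0,0],[0,0,0],255],
  ],
)

```text
t: 14.85
tcp_pos: [0.4864, 0.1218, 0.3264]
tcp_rot: [-180.0, 46.0, -159.7]
ft_force: [-0.8, -1.5, -1.5]
opening: 0.0146
gripper_force: 60.0
```

Run:
```python
from h import *
here();path(DC,DY+.3,.203,1); print(status.sense()['torque'].round(2))
```

```text
t 14.85 grasp [0.5908 0.1603 0.2189] head 20.22 tilt 44.01 roll z of y -0.0005 F [-0.8 -1.5 -1.5] open 0.0146 q [ -1.  19. -19. 133. 169.  17. -74.]
cup [0.6744 0.1919] yaw 20.22 und 0.2084 F [-0.8 -1.5 -1.5]
turn/row 0.0497 [[-0.005, -0.053, -0.109]]
[-0.57  1.16 -0.37]
```

Emit:
send_rows(
  plan=[
    [[0,0,0.03],[0,-0.03,0],255],
    [[0,0,0],[0,0,-0.03],255],
    [[0,0,0],[0,0,-0.03],255],
    [[0,0,0],[0,0,-0.03],255],
    [[0,0,0],[0,0,-0.01],255],
    [[0,0,0],[0,0,0],255],
    [[0,0,0],[0,0,0],255],
  ],
)

```text
t: 15.55
tcp_pos: [0.4858, 0.1208, 0.3214]
tcp_rot: [-179.9, 46.0, -159.3]
ft_force: [-1.3, -0.6, -1.3]
opening: 0.0149
gripper_force: 60.0
```

Run:
```python
from h import *
here();path(DC,DY+.3,.203,1); print(status.sense()['torque'].round(2))
```

```text
t 15.55 grasp [0.5899 0.1599 0.2139] head 20.59 tilt 44.04 roll z of y -0.0011 F [-1.3 -0.6 -1.3] open 0.0149 q [ -1.  20. -19. 133. 169.  18. -74.]
cup [0.6734 0.1921] yaw 20.59 und 0.2034 F [-1.3 -0.6 -1.3]
turn/row -0.0149 [[0.007, -0.033, -0.008]]
[-0.49  1.12 -0.08]
```

Emit:
send_rows(
  plan=[
    [[0,0,0],[0,-0.02,-0.01],255],
    [[0,0,0],[0,0,-0.01],255],
    [[0,0,0],[0,0,-0.01],255],
    [[0,0,0],[0,0,0],255],
    [[0,0,0],[0,0,0],255],
  ],
)

```text
t: 16.05
tcp_pos: [0.4862, 0.1197, 0.3204]
tcp_rot: [-179.9, 46.1, -159.3]
ft_force: [-0.3, 0.2, -0.0]
opening: 0.015
gripper_force: 60.1
```

Run:
```python
from h import *
here();path(DC,DY+.3,.203,1); print(status.sense()['torque'].round(2))
```

```text
t 16.05 grasp [0.5905 0.1587 0.213 ] head 20.53 tilt 43.95 roll z of y -0.0014 F [-0.3  0.2 -0. ] open 0.015 q [ -0.  20. -19. 133. 170.  19. -74.]
cup [0.674  0.1908] yaw 20.53 und 0.2025 F [-0.3  0.2 -0. ]
turn/row -0.0047 [[-0.004, -0.011, 0.01]]
[-0.24  0.66  0.  ]
```

The weight has come off the wrist at underside 0.2025, so the lugs are resting in their pockets. Now I release and back off along the tool axis.

Emit:
send_rows(
  plan=[
    [[0,0,0],[0,0,-0.006],255],
    [[0,0,0],[0,0,0],180],
    [[0,0,0],[0,0,0],110],
    [[0,0,0],[0,0,0],110],
    [[0,0,0],[0,0,0],110],
    [[0,0,0],[0,0,0],110],
    [[0,0,0],[0,0,0],110],
  ],
)

```text
t: 16.75
tcp_pos: [0.4859, 0.1196, 0.3197]
tcp_rot: [-179.9, 46.0, -159.3]
ft_force: [0.4, 1.3, 1.1]
opening: 0.0484
gripper_force: 0.0
```

Run:
```python
from h import *
here()
p,d,c=cap('wrist'); W=pts(d,c); cv2.imwrite('pics/w6.png',p[:,:,::-1])
```

```text
t 16.75 grasp [0.5901 0.1586 0.2122] head 20.54 tilt 44.02 roll z of y -0.0012 F [0.4 1.3 1.1] open 0.0484 q [ -0.  20. -19. 133. 170.  19. -74.]
```

View pics/w6.png

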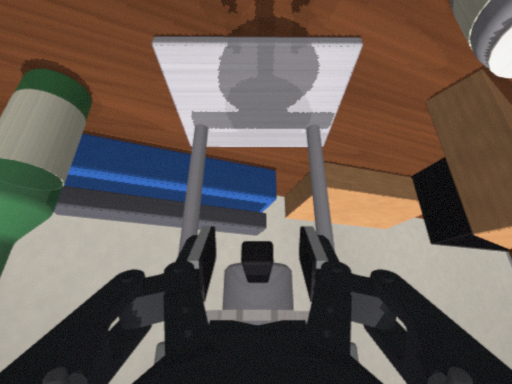

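The view shows the cup hanging on its own: handle at (257,260), square to the base plate and midway between the open pads. Retreating.

Emit:
send_rows(
  plan=[
    [[0,0,0],[-0.084,-0.032,0.087],110],
    [[0,0,0],[-0.168,-0.063,0.174],110],
    [[0,0,0],[-0.168,-0.063,0.174],110],
    [[0,0,0],[-0.168,-0.063,0.174],110],
    [[0,0,0],[-0.168,-0.063,0.174],110],
    [[0,0,0],[-0.168,-0.063,0.174],110],
    [[0,0,0],[-0.168,-0.063,0.174],110],
    [[0,0,0],[-0.168,-0.063,0.174],110],
    [[0,0,0],[0,0,0],110],
    [[0,0,0],[0,0,0],110],
  ],
)

```text
t: 17.8
tcp_pos: [0.4214, 0.0957, 0.3799]
tcp_rot: [-179.8, 46.4, -159.4]
ft_force: [0.2, -0.7, -0.3]
opening: 0.0487
gripper_force: 0.0
```

Run:
```python
from h import *
here()
p,d,c=cap('wrist'); W=pts(d,c); p=p.astype(int)
a=np.radians(DY); X=np.array([np.cos(a),np.sin(a)]); Y=np.array([-X[1],X[0]])
u=(W[...,:2]-DC)@X; v=(W[...,:2]-DC)@Y
m=(p.max(-1)<75)&(u>-.115)&(u<-.02)&(abs(v)<.06)&(W[...,2]>.19)&(W[...,2]<.25)
q=np.c_[u[m],v[m],W[...,2][m]]; print(len(q),q.min(0),q.max(0),q.mean(0))
t=q[q[:,2]>np.median(q[:,2])-.004]; print(cv2.minAreaRect((t[:,:2]*1000).astype(np.float32)),np.median(t[:,2]), np.polyfit(t[:,0],t[:,2],1))
# magazine cups
p,d,c=cap('scene'); W=pts(d,c); M=(np.hypot(W[...,0]-.637,W[...,1]+.162)<.05)&(p.max(-1)<75); print(np.histogram(W[...,2][M],bins=np.arange(.02,.17,.01))[0])
```

```text
t 17.8 grasp [0.5265 0.1346 0.2732] head 20.33 tilt 43.58 roll z of y -0.0026 F [ 0.2 -0.7 -0.3] open 0.0487 q [ 15.   8. -33. 136. 172.  10. -76.]
665 [-0.10227903 -0.00911519  0.2064653 ] [-0.02413918  0.04092976  0.24821657] [-0.07941004 -0.00120639  0.2159477 ]
((-63.078067779541016, 15.42348575592041), (78.78499603271484, 48.721439361572266), 1.6816962957382202) 0.21776855572592013 [0.0250767  0.21933795]
[ 0 10 72  5  0  0 12 55 10  0  0  0  0  0  0]
```

```bash
python3 -c "
from plant import finish_job
print(finish_job())"
```

```text
the job is handed in; nothing more can be done
None
```

I handed the job in at about 18 s of the 48 s allowed: by my last measurements the cup hangs in the collar with its handle straight to the front, the other two cups dropped one place in the magazine, and the jar, the only bystander I re-measured, had not moved; the judge's verdict was not shown to me.

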